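# Clear the ink bench of a screen-printing studio

## Robot

A 6-joint arm with a two-finger parallel gripper is mounted at the origin on the work surface. World frame = base frame: x ahead of the robot, y to its left, z up, the work surface at z = 0. Lengths are in mm, angles in rad, forces in N, time in s.
With the tool pointing down it reaches from about 350 to 850 mm from the base axis. Payload 8.1 kg.
Tool frame: the origin (TCP) lies midway between the tips of the shut fingers; the grasp point (between the pads) lies 19 mm behind it; z points along the fingers, y is the line along which they close (so a half turn about z gives the same grasp; the last joint's range is limited). The gripper opens to 93 mm and grips with 3 to 60 N. Pads are 15 mm wide; open, the fingers measure 128 mm over their backs; the gripper's body (75 mm by 188 mm) begins 65 mm behind the grasp point.
Start: joints at [1.085, 0.13, 1.488, -0, 1.523, -0.085], TCP at [234.072, 552.463, 218.635] pointing down, gripper open.
Joint ranges: [-2.96, 2.96], [-0.89, 2.26], [0.02, 2.5], [-1.34, 4.48], [0, 2.73], [-2.66, 2.66]. Speed limits (rad/s): [2.39, 2.39, 2.79, 3.14, 3.14, 3.14].

## Interface

Orientations are given as a rotation vector (axis times angle).
In Python, from workcell import r gives the robot as it stands. Calls block until the motion is done:
- r.move_pose(position, orientation): joint-space move of the TCP to a pose.
- r.line_to(position, rate=150, ori=None, force_limit=None): straight line of the TCP; ori=None keeps the orientation; rate is the mean speed in mm/s. With force_limit (N) it stops when the force on the tool has changed by that much, and returns True; else False.
- r.set_joints(angles): joint-space move.
- r.open() and r.grasp(squeeze=None): open the fingers fully, or close them until they stop; squeeze is the grip in N (None keeps the last).
- r.dwell(seconds).
- r.solve_ik(position, orientation): joint angles nearest the present ones, or None.
- r.capture(name): name is "scene" or "top" or "wrist"; returns a dict with "frame" (480x640x3 uint8, red, green, blue), "depth" (480x640 float32, mm along the optical axis (not along the pixel's ray), 0 where there is no reading), "fovy" (degrees; the focal length in pixels is half the picture's height over the tangent of half this angle, whatever the lens; pixels are square), "cx", "cy" (the principal point, pixels), "k1" (the pictures are not rectified: a ray, as slopes to the right and down, at radius r is drawn at 1 + k1 r^2 times it, then the intrinsics apply), "pose" (4x4, takes a point from camera to world coordinates); the wrist camera has in their place "hand_eye" (4x4, takes a point from camera to tool coordinates, whose origin is the TCP and whose axes are the flange's). Camera axes: x right, y down, z forward; pixel columns grow to the right and rows downward; lengths in mm; the calibration is good to about 2 mm. A picture is of the moment at which its call begins: read the wrist's pose just before it.
A pose or a line that the arm cannot do raises r.IKError and nothing moves.
- r.finish_job(): hands the job in; it is judged then, once.
Readings, each from a call of its own:
- r.get_clock(): time.
- r.get_q(): joint angles.
- r.get_qd(): joint speeds.
- r.get_joint_efforts(): joint torques, N m.
- r.get_tool_pos(): TCP position.
- r.get_tool_rot(): TCP orientation.
- r.get_force(): force on the tool from outside, world axes, zero at the start.
- r.get_ft_torque(): the same for the moment, N m.
- r.get_opening(): finger opening in mm.
- r.get_finger_force(): force on a finger pad.
Only numpy, scipy, OpenCV 4.12 (cv2) and the standard library are available. Lean on these libraries where they do the work, as an engineer would, in place of code of your own. Each camera call takes 0.05 s, during which the arm holds its last target. There are 200 camera calls.

## Task

Clear away after colour mixing. Put every ink jar left on the bench back into the row on the raised ink shelf, standing upright and fully on the board, easing the other jars aside to make room without toppling any of them; and lay every inky spatula face up across both bars of the sloped spatula rest, handle over the high bar and inky blade over the low end, side by side and about centred on the bars. Leave the open tubs, the roll of tape and the squeegee where they are.

Things in the scene. Friction and masses are not known exactly. Their poses are not given: they have to be found in the camera images.
- ink_shelf: Ink shelf: narrow raised board, white laminate on plywood, fixed, top 80 mm above the bench, clear depth 84 mm (its x -42 to +42), length 446 mm (its y -223 to +223). x points away from the robot. The front (-x) edge is open, without lip; plastic jars slide easily on it. Origin: on the bench under the board's middle
- shelf_rail (a point): Middle of the front face of the shelf's plywood back rail, at board height (42 mm behind the board's middle). The rail runs along the whole rear edge and stands 22 mm above the board; at both ends of the board are plywood cheeks 12 mm thick that rise 35 mm above it
- stock_white: White ink jar with a black cap, one of four already standing loosely spaced in a row on the ink shelf, with gaps between them all smaller than a jar; 60 mm in diameter, 54 mm high to a flat shoulder, with a screw cap 42 mm in diameter and 20 mm high on top (74 mm in all), about 0.16 kg. Origin: centre of its underside; z is up its axis
- stock_yellow: Yellow ink jar with a black cap, one of four already standing loosely spaced in a row on the ink shelf, with gaps between them all smaller than a jar; 60 mm in diameter, 54 mm high to a flat shoulder, with a screw cap 42 mm in diameter and 20 mm high on top (74 mm in all), about 0.16 kg. Origin: centre of its underside; z is up its axis
- stock_orange: Orange ink jar with a black cap, one of four already standing loosely spaced in a row on the ink shelf, with gaps between them all smaller than a jar; 60 mm in diameter, 54 mm high to a flat shoulder, with a screw cap 42 mm in diameter and 20 mm high on top (74 mm in all), about 0.16 kg. Origin: centre of its underside; z is up its axis
- stock_blue: Blue ink jar with a black cap, one of four already standing loosely spaced in a row on the ink shelf, with gaps between them all smaller than a jar; 60 mm in diameter, 54 mm high to a flat shoulder, with a screw cap 42 mm in diameter and 20 mm high on top (74 mm in all), about 0.16 kg. Origin: centre of its underside; z is up its axis
- jar_purple: Purple ink jar with a white cap, left standing on the bench (in some runs absent); 60 mm in diameter, 54 mm high to a flat shoulder, with a screw cap 42 mm in diameter and 20 mm high on top (74 mm in all), about 0.16 kg. Origin: centre of its underside; z is up its axis
- jar_teal: Teal ink jar with a white cap, left standing on the bench (in some runs absent); 60 mm in diameter, 54 mm high to a flat shoulder, with a screw cap 42 mm in diameter and 20 mm high on top (74 mm in all), about 0.16 kg. Origin: centre of its underside; z is up its axis
- jar_pink: Pink ink jar with a white cap, left standing on the bench (in some runs absent); 60 mm in diameter, 54 mm high to a flat shoulder, with a screw cap 42 mm in diameter and 20 mm high on top (74 mm in all), about 0.16 kg. Origin: centre of its underside; z is up its axis
- rest_bed: Sloped bed of the fixed spatula rest: two round steel bars 10 mm thick, 274 mm long, along its y, at its x = -47.5 mm (high bar) and +47.5 mm (low bar). Origin: midway, in the plane touching the bars' tops, 95 mm above the bench. x runs down the slope (0.26 rad) away from the robot, z square to it, up. End plates at y = +-137 mm rise 22 mm above the bars; low drip pan beneath
- spat_pink: Cream plastic spatula, blade end covered in pink ink (absent in some runs), lying flat on the bench; 190 mm long, 70 g, flat underside. Handle: x -95 to 0, 26 mm wide, 22 mm thick; blade: x 0 to +95, 40 wide, 5 thick, flush below. Origin: on the underside at mid-length; x to the blade end, z up out of the upper face. Centre of mass at x = -23 mm. Stays put by friction on the rest
- spat_pink_tip (a point): Middle of the inky end edge of the pink spatula's blade, on its underside, 95 mm from the origin
- spat_teal: Cream plastic spatula, blade end covered in teal ink (absent in some runs), lying flat on the bench; 190 mm long, 70 g, flat underside. Handle: x -95 to 0, 26 mm wide, 22 mm thick; blade: x 0 to +95, 40 wide, 5 thick, flush below. Origin: on the underside at mid-length; x to the blade end, z up out of the upper face. Centre of mass at x = -23 mm. Stays put by friction on the rest
- spat_teal_tip (a point): Middle of the inky end edge of the teal spatula's blade, on its underside, 95 mm from the origin
- spat_purple: Cream plastic spatula, blade end covered in purple ink (absent in some runs), lying flat on the bench; 190 mm long, 70 g, flat underside. Handle: x -95 to 0, 26 mm wide, 22 mm thick; blade: x 0 to +95, 40 wide, 5 thick, flush below. Origin: on the underside at mid-length; x to the blade end, z up out of the upper face. Centre of mass at x = -23 mm. Stays put by friction on the rest
- spat_purple_tip (a point): Middle of the inky end edge of the purple spatula's blade, on its underside, 95 mm from the origin
- spat_lime: Cream plastic spatula, blade end covered in lime ink (absent in some runs), lying flat on the bench; 190 mm long, 70 g, flat underside. Handle: x -95 to 0, 26 mm wide, 22 mm thick; blade: x 0 to +95, 40 wide, 5 thick, flush below. Origin: on the underside at mid-length; x to the blade end, z up out of the upper face. Centre of mass at x = -23 mm. Stays put by friction on the rest
- spat_lime_tip (a point): Middle of the inky end edge of the lime spatula's blade, on its underside, 95 mm from the origin
- tub_pink: Open tub of pink ink, 110 mm across, 95 mm high, not part of the job. Origin: centre of its underside
- tub_lime: Open tub of lime ink, 110 mm across, 95 mm high, not part of the job. Origin: centre of its underside
- tape: Roll of masking tape lying flat, 100 mm across, 25 mm high, not part of the job. Origin: centre of its underside
- squeegee: Wooden squeegee, 200 mm long, behind the rest, not part of the job. Origin: centre of its underside

How it is judged:
By the outcome, as a careful person would: the job done as asked, in the order asked, and still so for the second after the job is handed in, with the robot touching nothing.
Of spat_pink, spat_teal, spat_purple, spat_lime only 3 to 4 are there at a start; the rules pass over those that are not, and their reading is None.
Of jar_purple, jar_teal, jar_pink only 2 to 3 are there at a start; the rules pass over those that are not, and their reading is None.
At some moment in a run one of spat_pink, spat_teal, spat_purple, spat_lime may be knocked a few centimetres aside while the robot is not near it.
It also fails if it takes over 210 s, if anything falls off the work surface, if the arm or the gripper's body presses on something with over 40 N, if the wrist force passes 120 N, or if a joint passes its speed limit or range.

## Working session

There is one attempt and no reset: what is moved stays moved. The work goes in short steps, each a Python script; the robot and the scene stay as the last script left them, time stands still between calls to the robot, and variables do not carry over. Pictures are saved under pics/ and viewed, at most 14 in all, crops included, and the job is handed in when it is done.

```bash
ls; mkdir -p pics; python3 - <<'E'
from workcell import r
import cv2,numpy as np,pickle
for n in ("scene","top"):
    c=r.capture(n); cv2.imwrite(f"pics/{n}0.png",c["frame"][:,:,::-1]); pickle.dump(c,open(f"{n}0.pkl","wb"))
    print(n,c["fovy"],c["cx"],c["cy"],c["k1"],c["pose"].round(3).tolist())
print(r.get_clock(), r.get_tool_rot(), r.get_opening())
E
```

```text
pics
scene 52.0179047353746 323.15207169602803 234.18664986951492 -0.021190012742348135 [[0.016, 0.775, -0.631, 1386.532], [1.0, -0.006, 0.017, 36.953], [0.009, -0.632, -0.775, 1131.011], [0.0, 0.0, 0.0, 1.0]]
top 51.147146086423 319.88216636437437 239.97238971491745 -0.12330985817864447 [[0.03, -0.998, 0.061, 440.627], [-0.999, -0.029, 0.013, 59.208], [-0.012, -0.062, -0.998, 1565.234], [0.0, 0.0, 0.0, 1.0]]
0.1 [-6.25293690e-01 -3.07824295e+00  2.45552803e-03] 93.32030495616121
```

View pics/top0.png

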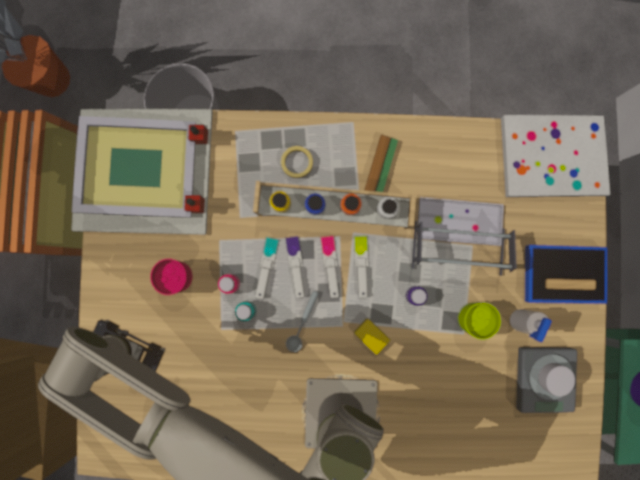

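View pics/scene0.png

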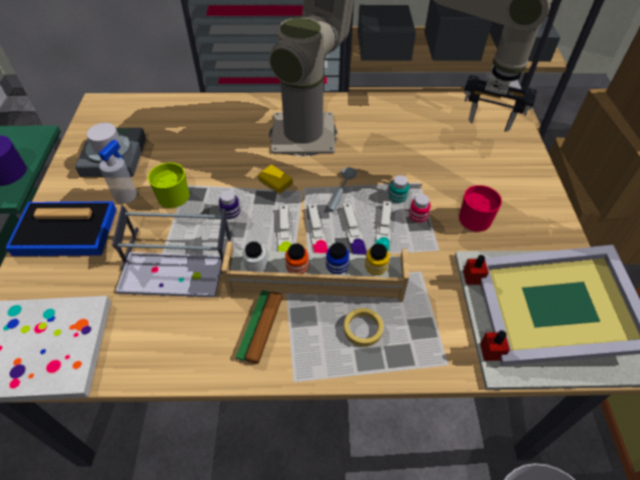

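View pics/crop.png

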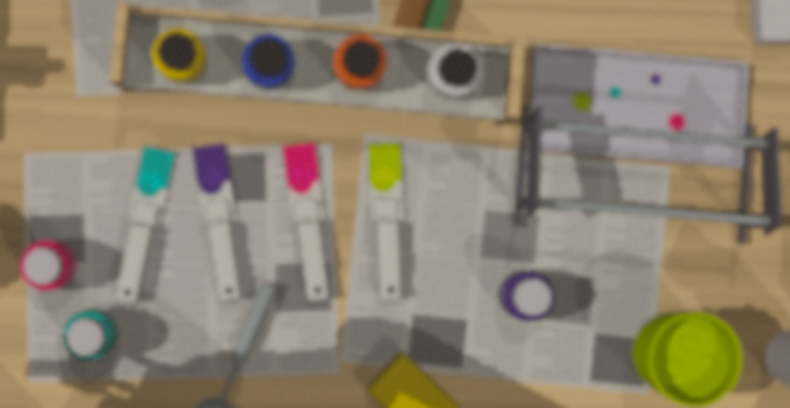

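```bash
python3 - <<'E'
from h import *
def show(c,name):
    p=cloud(c); x,y,z=p[...,0],p[...,1],p[...,2]
    s=(x>560)&(x<710)&(y>-230)&(y<290)
    rail=p[s&(z>94)&(z<108)&(x>650)]
    k=np.polyfit(rail[:,1],rail[:,0],1) if len(rail)>20 else None
    print(name,"rail top",k,len(rail),rail.min(0).round(1),rail.max(0).round(1))
    for lo,hi in((-230,-170),(230,290)):
        m=s&(z>106)&(z<122)&(y>lo)&(y<hi); q=p[m]
        if len(q): print(" cheek",len(q),q.mean(0).round(1),q.min(0).round(1),q.max(0).round(1))
    bd=p[s&(z>75)&(z<85)]
    pts=[]
    for yy in range(-160,230,10):
        q=bd[abs(bd[:,1]-yy)<5]
        if len(q)>3: pts.append((yy,q[:,0].min(),q[:,0].max()))
    pts=np.array(pts); print(" front",np.polyfit(pts[:,0],pts[:,1],1)," board z",np.median(bd[:,2]))
    t=(x>430)&(x<680)&(y>-540)&(y<-190)
    m=t&(z>70)&(z<135); q=p[m]
    hb=q[(q[:,1]<-230)&(q[:,1]>-500)]
    for a,b in((440,530),(530,620)):
        w=hb[(hb[:,0]>a)&(hb[:,0]<b)]
        if len(w)>10: print(" bar",len(w),np.polyfit(w[:,1],w[:,0],1),np.percentile(w[:,2],[10,50,90]).round(1),w.min(0).round(0),w.max(0).round(0), "x std",np.std(w[:,0]-np.polyval(np.polyfit(w[:,1],w[:,0],1),w[:,1])).round(1))
    pl=q[(q[:,2]>118)]
    for a,b in((-300,-190),(-540,-450)):
        w=q[(q[:,1]>a)&(q[:,1]<b)&(q[:,2]>112)]
        if len(w): print(" plate",len(w),w.mean(0).round(1),w.min(0).round(1),w.max(0).round(1))
for n in("top","scene"): show(pickle.load(open(n+"0.pkl","rb")),n)
E
```

```text
top rail top [5.50204476e-02 6.77311261e+02] 463 [ 652.1 -186.3   94. ] [699.  266.5 108. ]
 cheek 158 [ 621.1 -189.4  113.7] [ 561.4 -219.   106.8] [ 668.7 -170.3  121.6]
 cheek 149 [652.9 266.8 114.7] [605.4 230.4 106.4] [699.  276.4 121.5]
 front [6.27705926e-02 5.91892226e+02]  board z 79.97828853428507
 bar 463 [-4.25902193e-02  4.65200074e+02] [ 93.4 106.1 115.9] [ 452. -496.   70.] [ 530. -231.  134.] x std 15.7
 bar 378 [7.71633462e-02 5.92914451e+02] [ 78.   82.5 102.3] [ 530. -500.   71.] [ 577. -230.  117.] x std 7.4
 plate 110 [ 546.5 -209.1  118.8] [ 474.  -295.9  112.1] [ 668.7 -190.1  134.1]
 plate 69 [ 494.1 -490.3  119.5] [ 457.9 -495.5  112. ] [ 540.2 -451.   133.5]
scene rail top [4.92991557e-02 6.78423476e+02] 1103 [ 650.1 -197.5   94. ] [703.5 271.7 108. ]
 cheek 197 [ 626.7 -191.   113.9] [ 560.5 -220.   106.3] [ 677.1 -171.7  120.6]
 cheek 165 [659.5 267.3 114.8] [610.3 252.4 106.2] [702.7 276.1 120.1]
 front [4.63895626e-02 6.30058058e+02]  board z 80.6989853451347
 bar 562 [-4.10335705e-02  4.69993248e+02] [ 89.9 106.6 119.8] [ 457. -500.   70.] [ 530. -230.  133.] x std 14.6
 bar 506 [9.43187478e-02 6.04789192e+02] [ 77.8  83.  100.8] [ 530. -500.   70.] [ 584. -230.  117.] x std 9.2
 plate 145 [ 564.7 -206.1  119.3] [ 479.8 -297.7  112.1] [ 676.6 -190.2  133.7]
 plate 110 [ 499.1 -493.7  120.3] [ 460.  -500.8  112. ] [ 549.8 -467.3  133.2]
```

```bash
cat >> h.py <<'E'
def down(a,tilt=0):
    "tool down, tool x at world heading a; tilt = pitch of heading direction downwards"
    return (R.from_euler("z",a)*R.from_euler("y",tilt)*R.from_euler("x",np.pi)).as_rotvec()
E
python3 - <<'E'
from h import *
from workcell import r
for n,pos,a in(("r",[440,-370,330],0),("s1",[560,-60,380],0),("s2",[560,140,380],0)):
    best=None
    for aa in(a,a+np.pi):
        q=r.solve_ik(pos,down(aa)); print(n,aa,None if q is None else np.round(q,2))
        if q is not None and (best is None or abs(q[5])<abs(best[1][5])): best=(aa,q)
    r.move_pose(pos,down(best[0]))
    T=np.eye(4);T[:3,3]=r.get_tool_pos();T[:3,:3]=R.from_rotvec(r.get_tool_rot()).as_matrix()
    c=r.capture("wrist"); c["pose"]=T@c["hand_eye"]; pickle.dump(c,open(f"w{n}.pkl","wb"))
    cv2.imwrite(f"pics/w{n}.png",c["frame"][:,:,::-1]); print(c["fovy"],c["pose"].round(2).tolist(),r.get_clock())
a,b,c=[cv2.resize(cv2.imread(f"pics/w{n}.png"),(400,300)) for n in("r","s1","s2")]
cv2.imwrite("pics/mos.png",np.vstack([np.hstack([c,b]),np.hstack([a,a*0])]))
E
```

```text
r 0 [-0.79  0.04  1.38 -0.    1.72  0.78]
r 3.141592653589793 [-0.79  0.04  1.38  0.    1.72 -2.36]
69.21603268079932 [[-0.0, -0.97, -0.26, 511.44], [-1.0, 0.0, -0.0, -369.46], [0.0, 0.26, -0.97, 495.78], [0.0, 0.0, 0.0, 1.0]] 3.475
s1 0 [-0.2   0.02  1.31 -0.    1.81  1.37]
s1 3.141592653589793 [-0.2   0.02  1.31  0.    1.81 -1.77]
69.21603268079932 [[-0.0, -0.97, -0.26, 630.91], [-1.0, 0.0, -0.0, -61.07], [0.0, 0.26, -0.97, 545.51], [0.0, 0.0, 0.0, 1.0]] 4.7917
s2 0 [ 0.16  0.06  1.27 -0.    1.81  1.73]
s2 3.141592653589793 [ 0.16  0.06  1.27  0.    1.81 -1.41]
69.21603268079932 [[0.0, 0.97, 0.26, 487.6], [1.0, -0.0, -0.0, 139.67], [-0.0, 0.26, -0.97, 545.85], [0.0, 0.0, 0.0, 1.0]] 7.2083
```

View pics/mos.png

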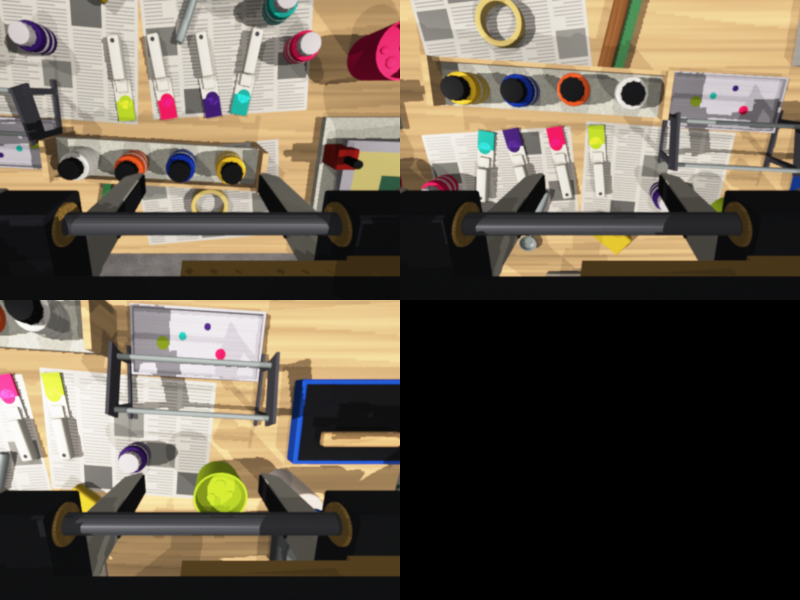

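```bash
python3 - <<'E'
from h import *
A=cv2.imread("pics/ws1.png")[80:200,20:460]; B=cv2.imread("pics/wr.png")[70:210,150:460]
A=cv2.resize(A,(792,216),interpolation=cv2.INTER_CUBIC);B=cv2.resize(B,(775,350),interpolation=cv2.INTER_CUBIC)
B=np.hstack([B,np.zeros((350,17,3),np.uint8)])
cv2.imwrite("pics/z.png",np.vstack([A,B]))
for n in("r","s1"):
    c=pickle.load(open(f"w{n}.pkl","rb")); p=cloud(c); print(n,(c["depth"]>0).mean())
    x,y,z=p[...,0],p[...,1],p[...,2]
    if n=="s1":
        print("board z",np.median(z[(x>600)&(x<625)&(y>20)&(y<70)]))
        s=(z>85)
        for lo,hi in((-230,-170),(230,290)):
            q=p[(x>540)&(x<720)&(y>lo)&(y<hi)&(z>111)&(z<119)]; print("cheek",len(q),np.percentile(q,[2,50,98],axis=0).round(1).tolist())
    else:
        for lo,hi in((450,500),(535,600)):
            q=p[(x>lo)&(x<hi)&(y>-490)&(y<-230)&(z>65)&(z<125)]; k=np.polyfit(q[:,1],q[:,0],1)
            print("bar",len(q),k,np.percentile(q[:,2],[5,50,95]).round(1),np.std(q[:,0]-np.polyval(k,q[:,1])).round(2))
E
```

```text
r 0.9959440104166667
bar 2534 [2.83008192e-02 4.86804902e+02] [ 96.3 106.4 114.3] 6.71
bar 2259 [5.68592144e-02 5.86888382e+02] [79.1 82.  83.8] 2.85
s1 0.995869140625
board z 79.96349551227394
cheek 933 [[544.5, -216.0, 111.4], [623.2, -188.6, 115.0], [669.5, -180.6, 116.7]]
cheek 1021 [[608.9, 259.5, 111.4], [655.0, 266.7, 114.3], [698.4, 275.3, 116.1]]
```

View pics/z.png

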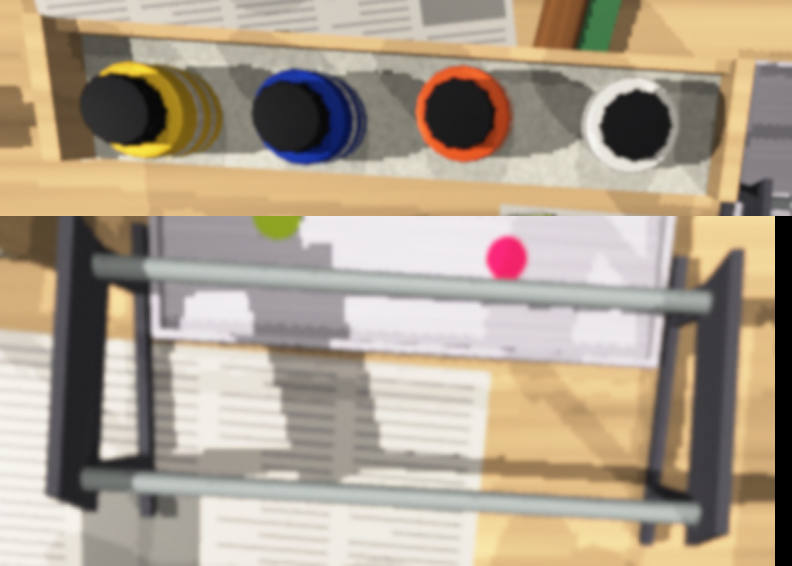

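```bash
python3 - <<'E'
from h import *
c=pickle.load(open("ws1.pkl","rb"))
f=at_z(c,[[53.3,168.9],[417.8,191.1]],80); b=at_z(c,[[67.2,101.1],[422.8,121.7]],102)
print(f.round(1).tolist(),b.round(1).tolist())
for q in(f,b): print(-np.arctan((q[0,0]-q[1,0])/(q[0,1]-q[1,1])))
c=pickle.load(open("wr.pkl","rb"))
l=at_z(c,[[188,89.6],[434,104]],82); h=at_z(c,[[183,175.6],[429,188.8]],106)
print(l.round(1).tolist(),h.round(1).tolist())
for q in(l,h): print(-np.arctan((q[0,0]-q[1,0])/(q[0,1]-q[1,1])), np.linalg.norm(q[0]-q[1]))
# heading from caps
for n in("wr","ws1","ws2"):
    c=pickle.load(open(n+".pkl","rb")); p=cloud(c); z=p[...,2];x=p[...,0]
    for lo,hi in((70,77),(150,158)):
        for m in blobs((z>lo)&(z<hi)&(x>280)&(x<700)&(np.arange(480)[:,None]<270),150):
            q=p[m]
            if 30<np.ptp(q[:,0])<48 and 30<np.ptp(q[:,1])<48:
                (cx,cy),rad=cv2.minEnclosingCircle(q[:,:2].astype(np.float32)); print(n,np.round([cx,cy,rad],1))
E
```

```text
[[606.0, 290.9, 80.0], [575.9, -188.4, 80.0]] [[686.0, 241.7, 102.0], [662.0, -182.7, 102.0]]
-0.06261542220876733
-0.05646587545695959
[[574.4, -221.5, 82.0], [559.6, -493.7, 82.0]] [[482.9, -215.7, 106.0], [468.4, -488.3, 106.0]]
-0.0543907915161371 272.61225620347835
-0.05323661989335576 272.94818007880065
wr [ 374.2 -220.7   21.3]
ws1 [639.3 197.   21.7]
ws1 [636.6  -8.6  21.7]
ws1 [634.3  95.1  22. ]
ws1 [ 629.5 -116.8   21.8]
ws2 [ 372.2 -219.2   21.7]
ws2 [393.  354.6  22.4]
```

```bash
cat >> h.py <<'E'
SH=np.array([632.8,39.0]); SY=-0.0565
def sh(x,y): 
    return SH+R.from_euler("z",SY).as_matrix()[:2,:2]@[x,y]
def shinv(p): return R.from_euler("z",-SY).as_matrix()[:2,:2]@(np.array(p)-SH)
JO=down(SY+np.pi/2)
E
cat > s1.py <<'E'
from h import *
from workcell import r
stock=dict(white=(629.5,-116.8,-191),orange=(636.6,-8.6,-130),yellow=(639.3,197,191),blue=(634.3,95.1,130))
for n,(x,y,t) in stock.items():
    y0=shinv((x,y))[1]
    xy=sh(0,y0); r.move_pose([*xy,200],JO); r.line_to([*xy,108],rate=120); r.grasp(20)
    o=r.get_opening()
    st=r.line_to([*sh(0,t),108],rate=60,force_limit=9)
    e=shinv(r.get_tool_pos()[:2]); r.open(); p=r.get_tool_pos(); r.line_to([p[0],p[1],200],rate=200)
    print(n,round(y0,1),"->",e.round(1),st,round(o,1),round(r.get_clock(),1),np.round(r.get_force(),1))
E
python3 s1.py
```

```text
white -155.7 -> [ 1.000e-01 -1.916e+02] False 59.6 12.1 [-0.1  0.2  0.1]
orange -47.3 -> [ 1.000e-01 -1.312e+02] False 59.6 17.1 [-0.7  0.7 -0.3]
yellow 158.1 -> [  0.  191.5] False 60.0 21.8 [-0.8 -0.1 -0.3]
blue 56.1 -> [1.000e-01 1.302e+02] False 59.7 26.6 [ 0.9  0.2 -0.8]
```

Now the bench jars.

```bash
cat > s2.py <<'E'
from h import *
from workcell import r
jars=dict(purple=(373.2,-220,-65),teal=(312.4,300.3,0),pink=(393,354.6,65))
for n,(x,y,t) in jars.items():
    r.move_pose([x,y,170],JO); r.line_to([x,y,28],rate=150); r.grasp(20); o=r.get_opening()
    r.line_to([x,y,230],rate=200); 
    r.move_pose([*sh(0,t),230],JO); r.line_to([*sh(0,t),118],rate=120)
    st=r.line_to([*sh(0,t),106],rate=30,force_limit=5); z=r.get_tool_pos()[2]; r.dwell(.1)
    r.open(); r.line_to([*sh(0,t),210],rate=200)
    print(n,round(o,1),st,np.round(z,1),round(r.get_clock(),1),flush=True)
r.move_pose([480,-60,400],down(0))
T=np.eye(4);T[:3,3]=r.get_tool_pos();T[:3,:3]=R.from_rotvec(r.get_tool_rot()).as_matrix()
c=r.capture("wrist"); c["pose"]=T@c["hand_eye"]; pickle.dump(c,open("w3.pkl","wb"))
t=r.capture("top")
cv2.imwrite("pics/w3.png",cv2.resize(c["frame"],(800,600))[:300,:,::-1]); pickle.dump(t,open("t3.pkl","wb"))
print(r.get_clock())
E
python3 s2.py
```

```text
purple 59.4 True 107.4 35.4
teal 59.5 True 107.4 44.5
pink 59.4 True 107.4 53.1
54.3833
```

View pics/w3.png

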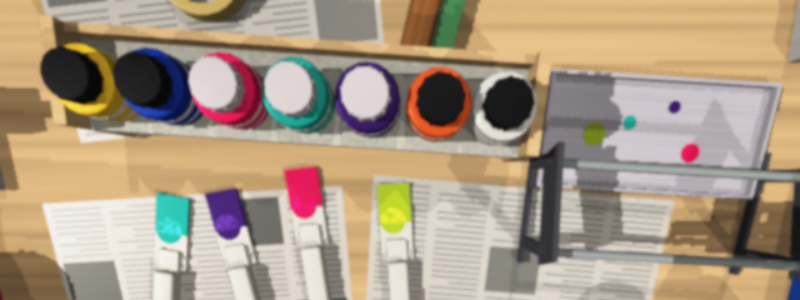

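```bash
cat >> h.py <<'E'
def spats(c,ymin=-260):
    "bench spatulas: name -> (origin xy, heading)"
    p=cloud(c); x,y,z=p[...,0],p[...,1],p[...,2]; out={}
    hsv=cv2.cvtColor(c["frame"],cv2.COLOR_RGB2HSV); roi=(x>300)&(x<585)&(y>ymin)&(y<320)
    for m in blobs(roi&(z>12)&(z<32)&(hsv[...,1]<90),60):
        q=p[m][:,:2]; 
        (cx,cy),(w,h),_=cv2.minAreaRect(q.astype(np.float32))
        ctr=np.array([cx,cy]); d=np.linalg.svd(q-q.mean(0),full_matrices=False)[2][0]; d*=np.sign(d[0])
        L,W=max(w,h),min(w,h)
        if not(70<L<130 and W<45): continue
        t=ctr+d*(47.5+75); dist=np.hypot(x-t[0],y-t[1])
        b=(dist<13)&(z<15)&(hsv[...,1]>120); hue=np.median(hsv[...,0][b]) if b.sum()>5 else -1
        tip=((p[(np.abs((x-ctr[0])*-d[1]+(y-ctr[1])*d[0])<15)&(hsv[...,1]>120)&(z<15)&(z>-5)&(dist<60)][:,:2]-ctr)@d)
        out[round(float(hue))]=(ctr+d*47.5,np.arctan2(d[1],d[0]),round(L),round(W),np.percentile(tip,98).round(1) if len(tip) else None)
    return out
E
python3 - <<'E'
from h import *
for n in("w3","t3","top0"):
    c=pickle.load(open(n+".pkl","rb")); print(n)
    for k,v in spats(c).items(): print(k,v[0].round(1),v[1].round(3),v[2:])
E
```

```text
w3
171 [477.   57.6] 0.106 (96, 27, np.float64(143.6))
34 [457.7 -51.8] 0.062 (95, 26, np.float64(142.0))
133 [450.4 151.4] 0.174 (95, 26, np.float64(140.8))
87 [445.2 244.9] -0.173 (94, 27, np.float64(141.3))
t3
169 [487.4  60.3] 0.102 (112, 26, np.float64(132.0))
135 [463.1 155.1] 0.159 (117, 26, np.float64(124.0))
87 [452.3 244.4] -0.15 (109, 27, np.float64(131.6))
-1 [384.9  87.2] -0.37 (82, 19, None)
top0
33 [473.9 -50.1] 0.059 (121, 28, np.float64(126.0))
135 [463.  155.3] 0.166 (117, 26, np.float64(123.5))
169 [463.2  46.8] 0.154 (110, 26, np.float64(133.9))
87 [454.5 245.8] -0.138 (113, 28, np.float64(129.7))
-1 [382.8  87.4] -0.383 (84, 19, np.float64(181.3))
```

```bash
cat >> h.py <<'E'
BO=np.array([521.3,-354.8,95.]); BR=R.from_euler("z",-.056)*R.from_euler("y",.26); BORI=down(-.056,.26)
def bed(x,y,z): return BO+BR.apply([x,y,z])
HUE=dict(lime=34,pink=170,purple=134,teal=87)
def look(r,fn="w"):
    r.move_pose([480,-60,400],down(0))
    T=np.eye(4);T[:3,3]=r.get_tool_pos();T[:3,:3]=R.from_rotvec(r.get_tool_rot()).as_matrix()
    c=r.capture("wrist"); c["pose"]=T@c["hand_eye"]; pickle.dump(c,open(fn+".pkl","wb")); return c
def spatula(r,name,yp,push=None,n=0):
    S=spats(look(r,"w_"+name)); k=[h for h in S if abs(h-HUE[name])<10][0]; o,a=S[k][:2]; print(name,o.round(1),a.round(3))
    g=o-23*np.array([np.cos(a),np.sin(a)])
    r.move_pose([*g,110],down(a)); r.line_to([*g,3],rate=130,force_limit=8); z=r.get_tool_pos()[2]; r.grasp(20); op=r.get_opening()
    r.line_to([*g,230],rate=250); r.move_pose(bed(-23,yp,100),BORI); r.line_to(bed(-23,yp,z+12),rate=150)
    st=r.line_to(bed(-23,yp,z-4),rate=30,force_limit=4); h=(BR.inv().apply(r.get_tool_pos()-BO))
    r.open(); r.line_to(bed(-23,yp,60),rate=150)
    print(" z",z.round(1),"op",round(op,1),"touch",st,h.round(1),round(r.get_clock(),1))
    if push is not None:
        s=np.sign(push-yp); r.grasp(20); r.move_pose(bed(-23,yp-s*37,50),BORI); r.line_to(bed(-23,yp-s*37,6),rate=150)
        st=r.line_to(bed(-23,push-s*30.5,6),rate=60,force_limit=10); h=(BR.inv().apply(r.get_tool_pos()-BO))
        r.line_to(bed(-23,h[1]-s*4,6)); r.line_to(bed(-23,h[1]-s*4,70),rate=200); r.open()
        print(" pushed",st,h.round(1),round(r.get_clock(),1))
E
python3 - <<'E'
from h import *
from workcell import r
spatula(r,"lime",66,104)
r.move_pose([440,-370,330],down(0)); c=r.capture("wrist")
cv2.imwrite("pics/l1.png",c["frame"][:300,:,::-1]); print(r.get_clock())
E
```

```text
lime [458.5 -52. ] 0.059
 z 3.9 op 25.9 touch True [-22.7  65.8   3. ] 62.8
 pushed False [-23.1  73.5   5.9] 68.0
68.8833
```

View pics/l1.png

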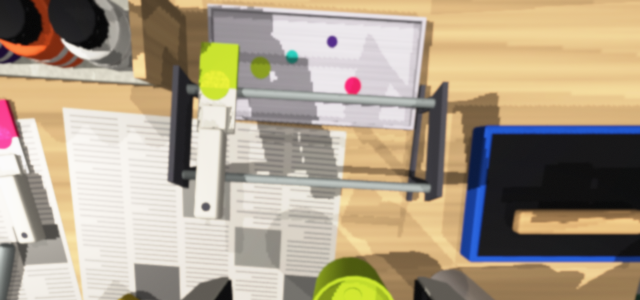

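The lime spatula lies straight across both bars (blade at 215,70 and handle at 208,180). I'll do the others the same way.

```bash
python3 - <<'E'
from h import *
from workcell import r
spatula(r,"pink",22,58)
spatula(r,"purple",-66,-104)
r.move_pose([440,-370,330],down(0)); c=r.capture("wrist")
cv2.imwrite("pics/l2.png",c["frame"][:300,:,::-1]); print(r.get_clock())
E
```

```text
pink [477.2  58. ] 0.106
 z 3.9 op 25.9 touch True [-22.7  21.8   3.1] 78.8
 pushed False [-23.1  27.5   5.9] 84.0
purple [451.8 151.7] 0.177
 z 3.8 op 25.8 touch True [-22.8 -66.2   3.1] 94.7
 pushed False [-23.  -73.3   5.8] 100.0
100.8167
```

View pics/l2.png

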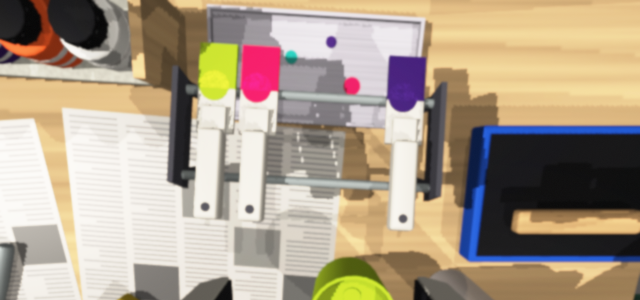

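Lime, pink and purple are straight and separate, with room for the fourth between pink (260) and purple (402).

```bash
python3 - <<'E'
from h import *
from workcell import r
spatula(r,"teal",-23)
r.move_pose([440,-370,330],down(0)); a=r.capture("wrist")["frame"][:300]
look(r,"wf"); b=pickle.load(open("wf.pkl","rb"))
s=r.capture("scene")["frame"]
p=cloud(b); z=p[...,2]
for m in blobs((z>150)&(z<158)&(np.arange(480)[:,None]<270),150): print(shinv(p[m].mean(0)[:2]).round(1),z[m].mean().round(1))
r.move_pose([300,300,350],down(0)); s=r.capture("scene")["frame"]
cv2.imwrite("pics/f.png",np.vstack([a,s[110:410]])[:,:,::-1]); print(r.get_clock(),r.get_force())
E
```

```text
teal [445.3 244.8] -0.177
 z 3.9 op 25.9 touch True [-22.7 -23.2   3.1] 111.9
[  0.  190.2] 153.2
[ -0. 129.] 153.3
[-0.4 64.9] 153.6
[-0.9  0.3] 153.7
[ -1.  -65.4] 153.7
[  -1.3 -131.2] 153.8
[  -1.5 -191. ] 153.9
115.575 [ 0.44651615 -0.20127983  0.55648395]
```

View pics/f.png

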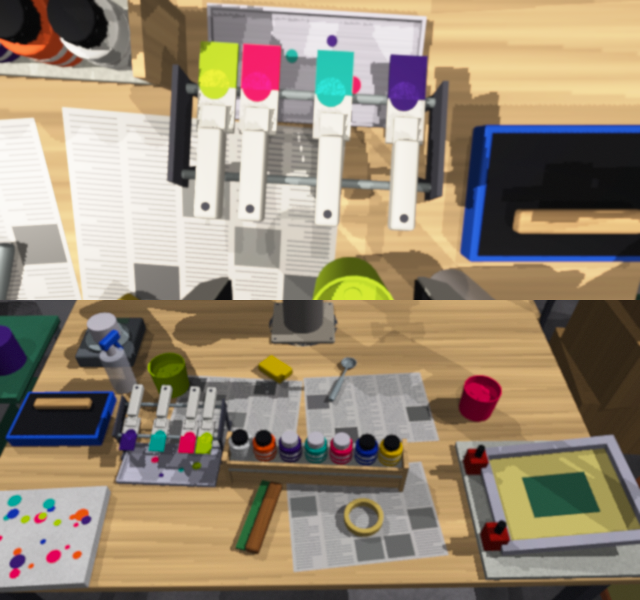

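All seven jars stand in the row and all four spatulas lie across both bars. The tubs, tape and squeegee have not been moved.

```bash
python3 -c "
from workcell import r
print(r.finish_job())"
```

```text
the job is handed in; nothing more can be done
None
```

I handed the job in at about 116 s: all seven ink jars stand upright in the shelf row, and all four spatulas lie face up across both bars of the rest. The tubs, tape and squeegee were left where they were.

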